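# Hang the setting triangle and push block back on the peg rack

### The job

Clear the saw table for the next cut: hang the wooden setting triangle and the push block on the peg rack by their holes, the triangle on the thick peg and the push block on the thin peg that is still empty, each well onto its peg, hanging upright and not left swinging hard. Leave the push stick on its peg, keep the glue bottle standing, and leave the other things on the table where they are.

Things in the scene. Friction and masses are not known exactly. Their poses are not given: they have to be found in the camera images.
- triangle: Setting triangle for the saw: upright plywood plate 20 mm thick, tip cut off, 148 mm long at the foot, 40 mm at the top, 130 mm high, standing on its long edge; 0.18 to 0.37 kg. A 38 mm hole through it, centre 66 mm above the foot; solid plate above. Origin: centre of the foot; x along the plate, y through its thickness (hole's axis), z up. Both faces alike.
- triangle_hole (a point): Centre of the triangle's 38 mm hole, in the middle of the plate's thickness.
- push_block: Push block: plywood board with rubber sole (130 x 60 mm, 19 mm thick) and an upright handle plate on it, 20 mm thick, 110 mm long below, 52 mm at the top; 115 mm high in all; 0.2 to 0.43 kg. A 22 mm hole through the handle, centre 64 mm above the underside; solid above. Origin: centre of the underside; x along board and handle, y through the handle (hole's axis), z up. Both sides alike.
- block_hole (a point): Centre of the push block's 22 mm hole, in the middle of the handle's thickness.
- peg_rack: Wooden peg rack, fixed: a level rail 380 mm long, 20 mm thick, 150 to 200 mm above the table, open below it but for a low stretcher behind, on two end posts behind it with feet that reach 45 mm forward of its face. Three pegs 155 mm apart stand out of its front; which is at which place varies. Origin: on the table under the rail's front face, at mid length; -x is the front, y along the rail.
- peg_thick: The one thick peg, a wooden dowel 28 mm in diameter with a rounded end, empty, fixed in the rail, 175 mm above the table. Origin: on its centre line where it leaves the rail's front face; x points level into the rail, so the peg runs to -x (78 mm out), rising by 8 degrees (14 mm per 100); y along the rail, z up.
- peg_thin: The empty thin peg, a wooden dowel 12 mm in diameter with a rounded end, fixed in the rail, 175 mm above the table. Origin: on its centre line where it leaves the rail's front face; x points level into the rail, so the peg runs to -x (78 mm out), rising by 8 degrees (14 mm per 100); y along the rail, z up.
- peg_thin_used: The thin peg that already carries the push stick, a wooden dowel 12 mm in diameter with a rounded end, fixed in the rail, 175 mm above the table. Origin: on its centre line where it leaves the rail's front face; x points level into the rail, so the peg runs to -x (78 mm out), rising by 8 degrees (14 mm per 100); y along the rail, z up.
- push_stick: Push stick, loose, hanging by its 20 mm hole on a thin peg: plywood 12 mm thick, 36 mm wide, 160 mm long. Origin: centre of its hole; x through its thickness, it hangs down 140 mm from there and stands 20 mm above it.
- glue_bottle: White glue bottle, standing loose on the table, 56 mm in diameter, 165 mm high; origin: centre of its underside.
- drill_tin: Flat red tin, 68 x 105 mm, 24 mm high, loose on the table, shut; origin: centre of its underside.
- sanding_block: Cork sanding block, 105 x 64 mm, 32 mm high, loose on the table; origin: centre of its underside.

How it is judged:
By the outcome, as a careful person would: the job done as asked, in the order asked, and still so for the second after the job is handed in, with the robot touching nothing.
It also fails if it takes over 72 s, if anything falls off the work surface, if the arm or the gripper's body presses on something with over 40 N, if the wrist force passes 120 N, or if a joint passes its speed limit or range.

### The arm

A 6-joint arm with a two-finger parallel gripper is mounted at the origin on a cart in front of the work surface, level with it; the furniture and walls round the work are solid. World frame = base frame: x ahead of the robot, y to its left, z up, the work surface at z = 0. Lengths are in m, angles in rad, forces in N, time in s.
With the tool pointing down it reaches from about 0.35 to 0.775 m from the base axis. Payload 7.3 kg.
Tool frame: the origin (TCP) lies on the front face of the gripper's body, between the roots of the fingers; the fingertips stand bot.nose_length ahead of it and the grasp point (between the pads) lies 47 mm ahead of it (bot.nose_length is the distance from the TCP to the fingertips, in m); z points along the fingers, y is the line along which they close (so a half turn about z gives the same grasp; the last joint's range is limited). The gripper opens to 92 mm and grips with 3 to 60 N. Pads are 19 mm wide; open, the fingers measure 130 mm over their backs; the gripper's body (75 mm by 190 mm) begins 47 mm behind the grasp point.
Start: joints at [1.137, 0.342, 1.524, -0, 1.275, -0.146], TCP at [0.149, 0.503, 0.292] pointing down, gripper open.
Joint ranges: [-2.53, 2.53], [-0.77, 2.02], [0.04, 2.7], [-1, 4.14], [0.28, 2.66], [-3.11, 3.11]. Speed limits (rad/s): [2.57, 2.57, 3.14, 3.14, 3.14, 3.14].

### API

Orientations are given as a unit quaternion [x, y, z, w].
In Python, from bench import bot gives the robot as it stands. The module is installed in compiled form; this text tells all that it offers. Calls block until the motion is done:
- bot.move_pose(position, orientation): joint-space move of the TCP to a pose.
- bot.servo_line(position, ori=None, velocity=0.15, force_limit=None): straight line of the TCP; ori=None keeps the orientation; velocity is the mean speed in m/s. With force_limit (N) it stops when the force on the tool has changed by that much, and returns True; else False.
- bot.set_joints(angles): joint-space move.
- bot.open() and bot.grasp(grip_force=None): open the fingers fully, or close them until they stop; grip_force is the grip in N (None keeps the last).
- bot.sleep(seconds).
- bot.ik(position, orientation): joint angles nearest the present ones, or None.
- bot.get_obs(): the state.
- bot.snapshot(name): name is "scene" or "top"; returns the picture (384x512x3 uint8, red, green, blue); there is no depth.
- bot.get_calibration(name): a dict with "K" (3x3 intrinsics, pixels), "k1" (the pictures are not rectified: a ray, as slopes to the right and down, at radius r is drawn at 1 + k1 r^2 times it, then the intrinsics apply), "world_to_cam" (4x4, takes a point from world to camera coordinates). Camera axes: x right, y down, z forward; pixel columns grow to the right and rows downward; lengths in m; the calibration is good to about 2 mm. A picture is of the moment at which its call begins. get_calibration takes no time and is no camera call.
A pose or a line that the arm cannot do raises bot.IKError and nothing moves.
- bot.job_done(): hands the job in; it is judged then, once.
The state is a dict: "time": time; "joint_pos": joint angles; "joint_vel": joint speeds; "joint_torque": joint torques, N m; "eef_pos": TCP position; "tcp_rot": TCP orientation; "force": force on the tool from outside, world axes, zero at the start; "wrist_torque": the same for the moment, N m; "opening": opening from 0.0 (shut) to 1.0 (fully open); "gripper_force": force on a finger pad.
Only numpy, scipy, OpenCV 4.12 (cv2) and the standard library are available. Lean on these libraries where they do the work, as an engineer would, in place of code of your own. Each camera call takes 0.05 s, during which the arm holds its last target. There are 200 camera calls.

## Working session

There is one attempt and no reset: what is moved stays moved. The work goes in short steps, each a Python script; the robot and the scene stay as the last script left them, time stands still between calls to the robot, and variables do not carry over. Pictures are saved under pics/ and viewed, at most 10 in all, crops included, and the job is handed in when it is done.

```bash
mkdir -p pics; python3 - <<'E'
from bench import bot
import cv2,numpy as np
for n in("scene","top"):
    cv2.imwrite(f"pics/{n}0.png",bot.snapshot(n)[:,:,::-1]); c=bot.get_calibration(n)
    print(n,c["K"],c["k1"],np.round(c["world_to_cam"],4).tolist())
print(bot.get_obs(),bot.nose_length)
E
```

```text
scene [[489.58053142   0.         253.83785834]
 [  0.         489.58053142 183.4895078 ]
 [  0.           0.           1.        ]] -0.13346029698058226 [[0.782, -0.6229, 0.0215, -0.3617], [-0.3405, -0.4559, -0.8224, 0.3121], [0.5221, 0.6358, -0.5686, 1.2376], [0.0, 0.0, 0.0, 1.0]]
top [[397.6548206    0.         250.7193838 ]
 [  0.         397.6548206  194.54776786]
 [  0.           0.           1.        ]] -0.128068890681898 [[0.024, -0.9997, 0.0017, 0.0713], [-0.9879, -0.024, -0.1535, 0.5319], [0.1535, 0.002, -0.9881, 1.2538], [0.0, 0.0, 0.0, 1.0]]
{'time': 0.1, 'joint_pos': array([ 1.13697025e+00,  3.42685370e-01,  1.52493237e+00, -8.67173725e-06,
        1.27539462e+00, -1.45995501e-01]), 'joint_vel': array([-0.00117008, -0.00200278, -0.00141416, -0.00029789, -0.00044134,
       -0.0005576 ]), 'joint_torque': array([ 1.99052760e-03, -4.32005489e+01, -2.44697446e+01,  7.17674894e-02,
        5.25837787e-02, -7.94115476e-05]), 'eef_pos': array([0.14889474, 0.50315666, 0.29159382]), 'tcp_rot': array([ 1.43417729e-01,  9.89661988e-01, -6.81414233e-04, -1.98948755e-04]), 'force': array([-0.15542931, -0.05474677, -0.53420208]), 'wrist_torque': array([-0.02528934,  0.00363621, -0.01590889]), 'gripper_force': 0.0, 'opening': 0.9992991465000702} 0.0655
```

View pics/scene0.png

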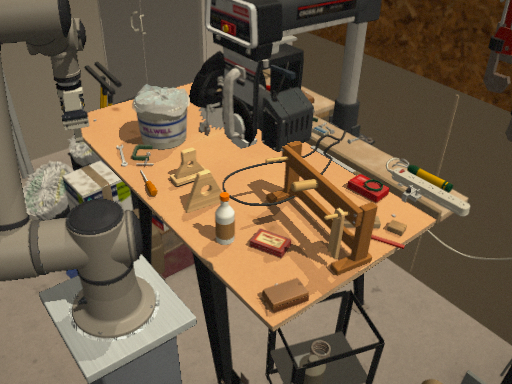

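View pics/top0.png

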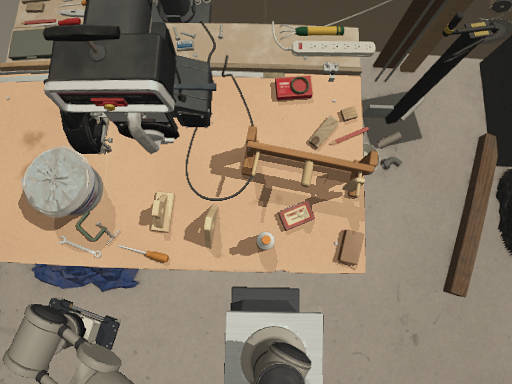

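The scene view shows the triangle (~203,190), the push block (~187,168), the bottle (225,220) and the rack from (290,150) to (370,260). The top view has the block at (162,212), the triangle at (211,226), and the pegs: thin and empty at (255,163), thick at (308,175), used at (360,185). I'll enlarge both to measure.

```bash
python3 - <<'E'
import cv2
a=cv2.imread("pics/top0.png")[120:270,130:390]; cv2.imwrite("pics/topc.png",cv2.resize(a,None,fx=3,fy=3,interpolation=cv2.INTER_CUBIC))
a=cv2.imread("pics/scene0.png")[135:285,155:385]; cv2.imwrite("pics/scenec.png",cv2.resize(a,None,fx=3.4,fy=3.4,interpolation=cv2.INTER_CUBIC))
E
```

```text
(no output)
```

View pics/topc.png

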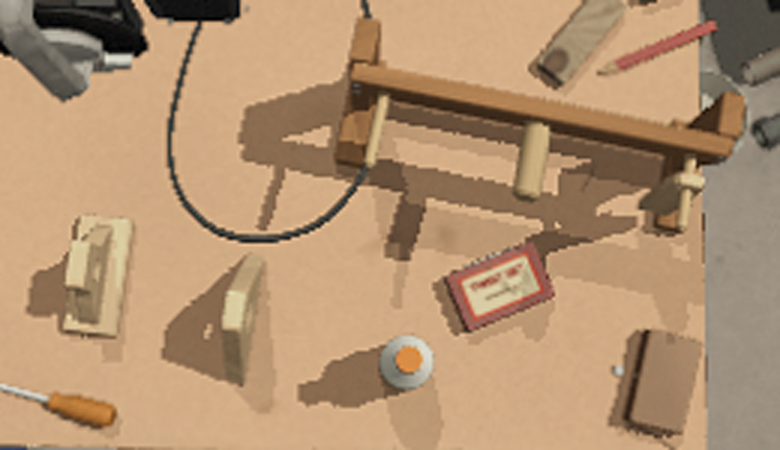

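View pics/scenec.png

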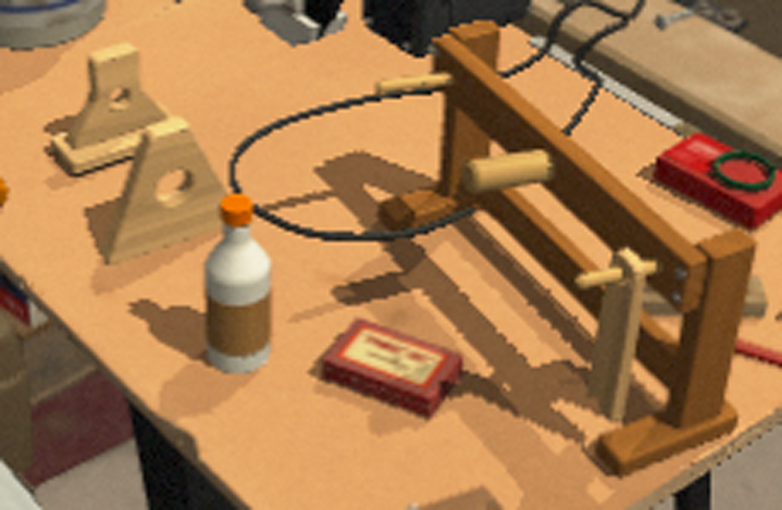

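```bash
cat > cam.py <<'E'
from bench import bot
import cv2,numpy as np
def cal(n):
    c=bot.get_calibration(n); return c["K"],np.array([c["k1"],0,0,0.]),np.array(c["world_to_cam"])
def ray(n,p):
    K,d,T=cal(n); x=cv2.undistortPoints(np.array([[p]],float),K,d)[0,0]
    return -T[:3,:3].T@T[:3,3], T[:3,:3].T@np.array([x[0],x[1],1.])
def plane(n,p,z):
    o,r=ray(n,p); return o+r*(z-o[2])/r[2]
def tri(ps,pt):
    (a,u),(b,v)=ray("scene",ps),ray("top",pt)
    s=np.linalg.lstsq(np.c_[u,-v],b-a,rcond=None)[0]; P,Q=a+u*s[0],b+v*s[1]
    return (P+Q)/2,np.linalg.norm(P-Q)
def proj(n,P):
    K,d,T=cal(n); return cv2.projectPoints(np.atleast_2d(P).astype(float),cv2.Rodrigues(T[:3,:3])[0],T[:3,3],K,d)[0][:,0]
S=lambda x,y:(155+(x+.5)/3.4-.5,135+(y+.5)/3.4-.5)
T=lambda x,y:(130+(x+.5)/3-.5,120+(y+.5)/3-.5)
E
python3 - <<'E'
from cam import *
np.set_printoptions(precision=4,suppress=True)
for n,s,t in [("thin tip",(381,88),(372,164)),("thin root",(448,80),(384,94)),("thick tip",(475,175),(529,194)),("thick root",(548,165),(538,124)),("used tip",(584,280),(684,227))]: print(n,*tri(S(*s),T(*t)))
for n,t,z in [("railL",(354,82),.2),("railR",(730,157),.2),("tri foot",(239,384),0),("bottle top",(408,359),.165),("tin",(500,287),.024),
 ("blk board",(64,331),.019),("blk board",(115,337),.019),("blk board",(132,220),.019),("blk board",(83,215),.019)]: print(n,plane("top",T(*t),z))
for n,t,z in [("tri foot near",(108,262),0),("tri foot far",(228,210),0),("tri top fl",(147,128),.13),("tri top fr",(190,124),.13),("blk board f l",(70,174),0),("blk top",(90,55),.115),("blk topr",(136,52),.115)]: print("S",n,plane("scene",S(*t),z))
E
```

```text
thin tip [0.5675 0.0765 0.1863] 0.0007511753292669781
thin root [0.6407 0.0667 0.1728] 0.0011083992275976741
thick tip [ 0.5412 -0.0759  0.1885] 0.00045736857392588456
thick root [ 0.615  -0.0872  0.1741] 0.0017544767642827992
used tip [ 0.5131 -0.2278  0.1884] 0.0018799499526772805
railL [0.6451 0.0961 0.2   ]
railR [ 0.5805 -0.2711  0.2   ]
tri foot [0.3555 0.2166 0.    ]
bottle top [0.3806 0.0375 0.165 ]
tin [ 0.4673 -0.0671  0.024 ]
blk board [0.4072 0.4099 0.019 ]
blk board [0.4024 0.3529 0.019 ]
blk board [0.5324 0.3408 0.019 ]
blk board [0.5367 0.3962 0.019 ]
S tri foot near [0.3597 0.2177 0.    ]
S tri foot far [0.4984 0.2176 0.    ]
S tri top fl [0.4113 0.2192 0.13  ]
S tri top fr [0.4465 0.2012 0.13  ]
S blk board f l [0.406  0.3638 0.    ]
S blk top [0.4501 0.3835 0.115 ]
S blk topr [0.49  0.361 0.115]
```

Peg tips are 155 mm apart with heights near .187, which fits the given sizes; rack yaw is −10°. I need a closer look at the triangle and block.

```bash
python3 - <<'E'
import cv2,numpy as np
a=cv2.imread("pics/top0.png")[185:255,145:225]; b=cv2.imread("pics/scene0.png")[140:215,165:230]
f=lambda i:cv2.resize(i,None,fx=5.5,fy=5.5,interpolation=cv2.INTER_CUBIC)
a,b=f(a),f(b);h=max(a.shape[0],b.shape[0]);p=lambda i:cv2.copyMakeBorder(i,0,h-i.shape[0],0,0,0)
c=np.hstack([p(a),p(b)]);print(a.shape,b.shape,c.shape);cv2.imwrite("pics/z.png",c)
E
```

```text
(385, 440, 3) (412, 358, 3) (412, 798, 3)
```

View pics/z.png

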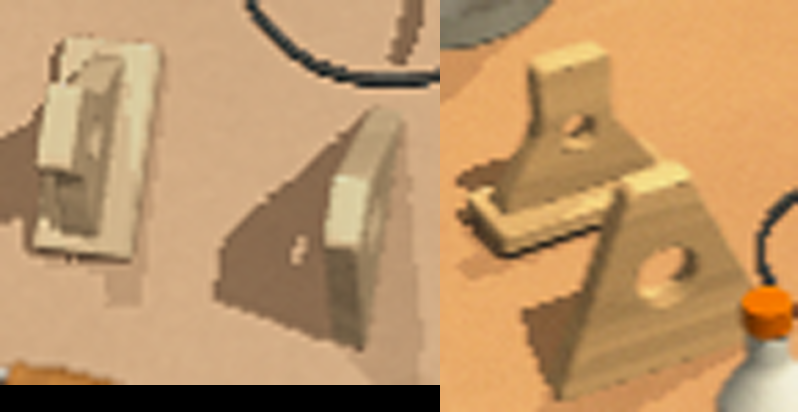

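```bash
cat >> cam.py <<'E'
Z=lambda x,y:(145+(x+.5)/5.5-.5,185+(y+.5)/5.5-.5)
Y=lambda x,y:(165+(x-440+.5)/5.5-.5,140+(y+.5)/5.5-.5)
E
python3 - <<'E'
from cam import *
np.set_printoptions(precision=4,suppress=True)
def P(n,pts,z,f=Z,c="top"):
    q=np.array([plane(c,f(*p),z) for p in pts]); print(n,q[:,:2].tolist() if 0 else q[:,:2].round(4).tolist(),q.mean(0)); return q
t=P("tri top",[(334,178),(366,178),(360,244),(326,240)],.13)
P("tri near foot",[(328,342),(360,348)],0); P("tri far foot",[(375,110),(402,118)],0)
b=P("blk top",[(46,85),(82,85),(76,172),(40,168)],.115)
P("board",[(67,38),(160,46),(132,262),(32,248)],.019)
for q in(t,b):
    d=q[0]+q[1]-q[2]-q[3]; print("yaw",np.degrees(np.arctan2(d[1],d[0])),np.linalg.norm(d)/2)
P("S tri foot",[(560,397)],0,Y,"scene")
# hole centres: scene ray on vertical planes
def vp(p,c,yaw,off):
    o,r=ray("scene",Y(*p)); n=np.array([-np.sin(yaw),np.cos(yaw),0]); s=(n@(np.array([*c[:2],0])-o)+off)/(n@r); q=o+r*s
    return q,(q[:2]-c[:2])@[np.cos(yaw),np.sin(yaw)]
for p,q in(((668,275),t),((579,130),b)):
    d=q[0]+q[1]-q[2]-q[3]; print("hole",vp(p,q.mean(0),np.arctan2(d[1],d[0]),-.01))
E
```

```text
tri top [[0.4447, 0.2189], [0.4451, 0.2014], [0.4089, 0.2033], [0.4106, 0.2219]] [0.4273 0.2114 0.13  ]
tri near foot [[0.358, 0.2337], [0.3549, 0.2143]] [0.3565 0.224  0.    ]
tri far foot [[0.4993, 0.2105], [0.4948, 0.1939]] [0.497  0.2022 0.    ]
blk top [[0.494, 0.385], [0.4946, 0.3646], [0.4456, 0.3651], [0.4473, 0.3856]] [0.4704 0.3751 0.115 ]
board [[0.5361, 0.398], [0.5326, 0.3407], [0.4017, 0.3509], [0.4082, 0.4119]] [0.4696 0.3754 0.019 ]
yaw -4.035631400311848 0.03518366504548283
yaw -0.7003536821190594 0.047884989031814616
S tri foot [[0.3595, 0.2174]] [0.3595 0.2174 0.    ]
hole (array([0.4273, 0.2013, 0.0675]), np.float64(0.0006238305094123932))
hole (array([0.4705, 0.3651, 0.067 ]), np.float64(0.0002636222331169511))
```

Triangle centre is (.427,.212) with yaw about −8°. Block centre is (.470,.375) with yaw about −5°. Hole heights come out at 67 mm in both cases, against 66 and 64 given. Next I pick the triangle and bring it in front of the thick peg.

```bash
cat > arm.py <<'E'
from cam import *
from scipy.spatial.transform import Rotation as R
np.set_printoptions(precision=4,suppress=True)
a=np.radians(-10); EX=np.array([np.cos(a),np.sin(a),0]); EY=np.array([-np.sin(a),np.cos(a),0])
LAT={"thick":.020,"thin":.1752}; FACE=.620
def q(deg):
    p=np.radians(deg); y=np.array([np.cos(p),np.sin(p),0]); z=np.array([0,0,-1.])
    return R.from_matrix(np.c_[np.cross(y,z),y,z]).as_quat()
def peg(n,d,dz=0): return EX*(FACE-d)+EY*LAT[n]+np.array([0,0,.175+.1405*d+dz])
def st(m):
    o=bot.get_obs(); print(m,"t",round(o["time"],2),o["eef_pos"],"F",o["force"],"op",round(o["opening"],3),"gf",round(float(o["gripper_force"]),1))
def pick(xy,ztcp,deg):
    bot.move_pose([*xy,ztcp+.1],q(deg)); st("above"); bot.servo_line([*xy,ztcp],velocity=.12,force_limit=10)
    st("down"); bot.grasp(30); st("gripped"); bot.servo_line([*xy,.36],velocity=.2); st("lifted")
def pic(n,f,box,name):
    x0,y0,x1,y1=box; i=bot.snapshot(n)[y0:y1,x0:x1,::-1]; cv2.imwrite(f"pics/{name}.png",cv2.resize(i,None,fx=f,fy=f,interpolation=cv2.INTER_CUBIC))
E
python3 - <<'E'
from arm import *
h=peg("thick",.115,.101)
print(bot.ik([h[0],h[1],.36],q(-10)), bot.ik([.427,.212,.36],q(82)))
pick((.427,.212),.167,82)
bot.move_pose([h[0],h[1],.36],q(-10)); bot.servo_line(h,velocity=.15); st("pre")
print(proj("scene",peg("thick",.115)-.010*EX),proj("top",peg("thick",.115,.064)))
pic("scene",4,(220,110,400,250),"pre1"); cv2.imwrite("pics/pre1top.png",bot.snapshot("top")[:,:,::-1])
E
```

```text
[-0.2867  0.2604  1.4516 -0.      1.4296 -0.1122] [ 0.2999  0.2051  1.5244 -0.      1.4121 -1.1313]
above t 1.59 [0.4267 0.2127 0.2671] F [-0.5795 -0.3769 -0.5342] op 1.0 gf 0.0
down t 2.58 [0.4273 0.2123 0.1676] F [ 0.6084  0.1282 -0.6683] op 1.003 gf 0.0
gripped t 3.68 [0.427 0.212 0.167] F [ 1.6733 -0.0467 -0.2124] op 0.215 gf 29.9
lifted t 4.8 [0.4265 0.2118 0.3588] F [ 0.6742 -0.5681 -3.9566] op 0.215 gf 29.9
pre t 6.52 [ 0.5012 -0.0674  0.2929] F [ 1.5157  0.2971 -3.0505] op 0.213 gf 29.9
[[278.4794 190.0257]] [[306.536  194.4154]]
```

View pics/pre1.png

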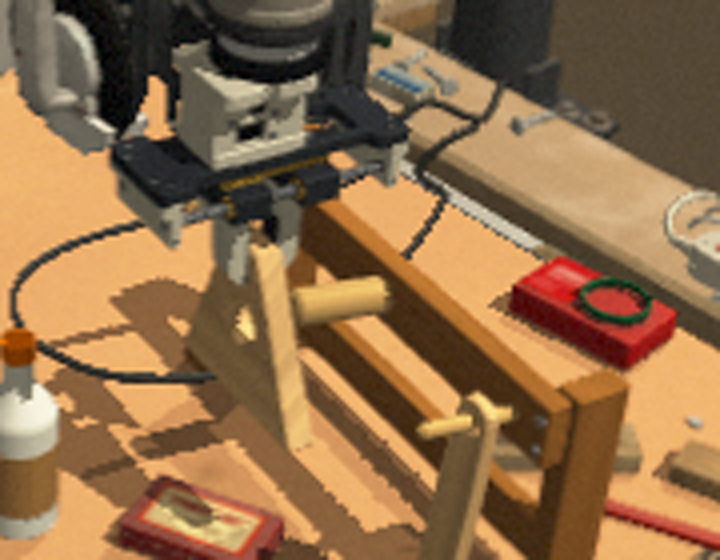

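The triangle is held upright in front of the thick peg. Its hole is seen at about crop (243,322), against the predicted (234,320), so it lines up to a few mm. I'll slide it along the peg with a force limit.

```bash
python3 - <<'E'
from arm import *
hit=bot.servo_line(peg("thick",.042,.101),velocity=.05,force_limit=5); print(hit); st("in")
if not hit:
    print(bot.servo_line(peg("thick",.042,.094),velocity=.02,force_limit=2.)); st("low")
pic("scene",4,(220,110,400,250),"in1")
E
```

```text
False
in t 8.24 [ 0.5725 -0.0806  0.282 ] F [-0.3018 -0.1033 -3.8253] op 0.214 gf 29.9
True
low t 8.5 [ 0.5728 -0.0804  0.2791] F [1.6056 0.9172 1.5874] op 0.213 gf 29.9
```

View pics/in1.png

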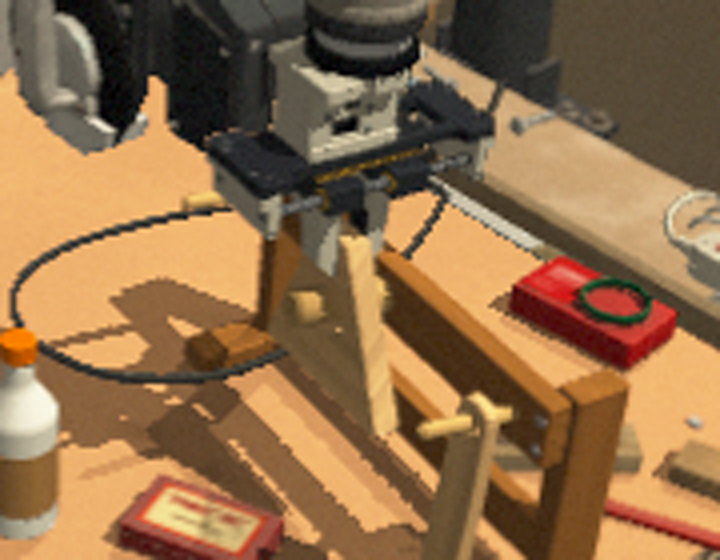

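The peg passes through the hole and the plate now rests on it. I'll release it, then fetch the push block.

```bash
python3 - <<'E'
from arm import *
bot.open(); st("open"); p=bot.get_obs()["eef_pos"]; bot.servo_line([p[0],p[1],.38],velocity=.12)
st("up"); pic("scene",1,(0,0,512,384),"rel1f")
pick((.4702,.3752),.157,84.5)
h=peg("thin",.115,.093); bot.move_pose([h[0],h[1],.36],q(-10)); bot.servo_line(h,velocity=.15); st("pre")
pic("scene",4,(220,110,400,250),"pre2")
print((proj("scene",peg("thin",.115)-.010*EX)-[220,110])*4)
E
```

```text
open t 9.77 [ 0.5723 -0.0805  0.2782] F [-0.5498  0.4354  0.4352] op 1.002 gf 0.0
up t 10.77 [ 0.572  -0.0805  0.3791] F [-0.1239 -0.3794 -1.    ] op 1.0 gf 0.0
above t 12.57 [0.471  0.3744 0.2574] F [-0.0312 -0.5974 -0.2814] op 0.998 gf 0.0
down t 13.56 [0.4707 0.3754 0.1578] F [-0.0615  0.6107  0.0573] op 1.001 gf 0.0
gripped t 14.68 [0.47   0.3751 0.1567] F [ 0.03    0.2277 -0.6973] op 0.216 gf 29.9
lifted t 15.84 [0.4699 0.375  0.3586] F [ 0.1987  0.2741 -2.869 ] op 0.215 gf 29.9
pre t 17.63 [0.5282 0.0854 0.2849] F [-0.1945 -0.8969 -1.6335] op 0.217 gf 29.9
[[126.5986 211.9583]]
```

View pics/pre2.png

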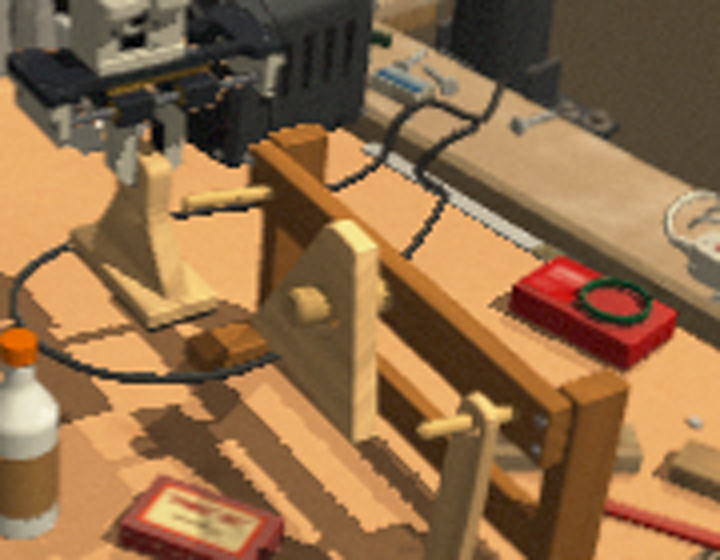

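The triangle hangs upright at (335,330). The block is held in front of the thin peg, whose tip is at (185,203); its hole can't be seen from here. I'll insert it with a force limit.

```bash
python3 - <<'E'
from arm import *
hit=bot.servo_line(peg("thin",.045,.093),velocity=.05,force_limit=5); print(hit); st("in")
if not hit:
    print(bot.servo_line(peg("thin",.045,.086),velocity=.02,force_limit=2.)); st("low")
pic("scene",4,(220,110,400,250),"in2")
E
```

```text
False
in t 19.25 [0.5965 0.0728 0.2745] F [-0.2979  0.3424 -4.6111] op 0.217 gf 29.9
True
low t 19.53 [0.5969 0.0731 0.2706] F [1.466  1.949  1.3077] op 0.217 gf 29.9
```

View pics/in2.png

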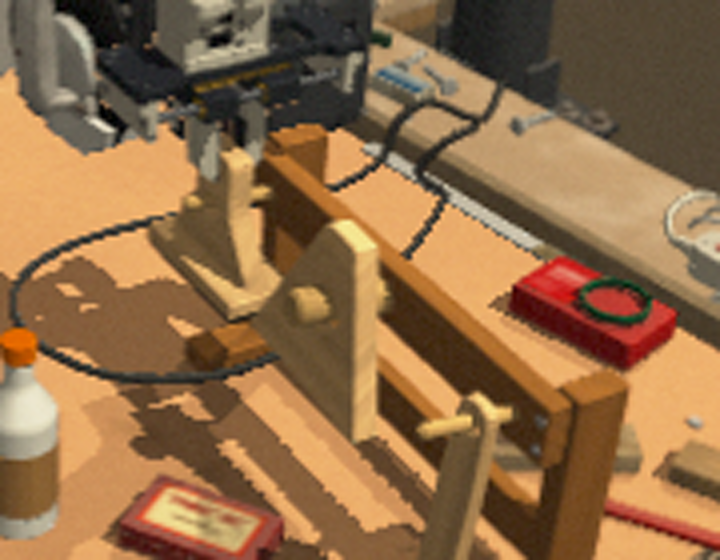

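The peg passes through the block's hole too, and the fingertips are at z≈.205, above the rail at .200. Release and retreat.

```bash
python3 - <<'E'
from arm import *
bot.open(); st("open"); p=bot.get_obs()["eef_pos"]; bot.servo_line([p[0],p[1],.38],velocity=.12)
bot.move_pose([.40,.30,.38],q(60)); bot.sleep(2); st("away")
a=bot.snapshot("scene")[100:290,190:400,::-1]; bot.sleep(1); b=bot.snapshot("scene")[100:290,190:400,::-1]
print("moving px",(np.abs(a.astype(int)-b).max(2)>40).sum())
cv2.imwrite("pics/end.png",cv2.resize(b,None,fx=3,fy=3,interpolation=cv2.INTER_CUBIC))
E
```

```text
open t 20.8 [0.5963 0.0727 0.2697] F [-0.3269 -0.2378  0.5504] op 1.002 gf 0.0
away t 25.02 [0.4  0.3  0.38] F [0.7222 0.3507 0.0505] op 0.997 gf 0.0
moving px 5
```

View pics/end.png

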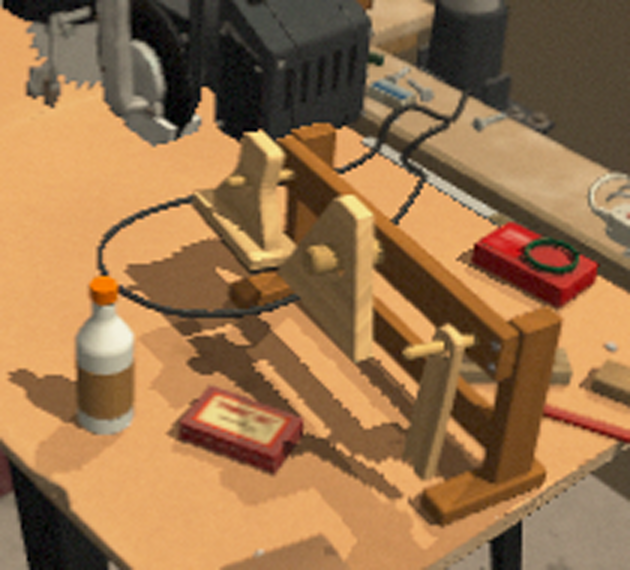

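Both pieces hang upright and still on their pegs: the block at (245,200) and the triangle at (335,275). The push stick, bottle and tin have not been disturbed.

```bash
python3 -c "
from bench import bot
print(bot.job_done())"
```

```text
the job is handed in; nothing more can be done
None
```

The triangle hangs on the thick peg and the push block on the empty thin peg, both upright and still in the last picture. The push stick, glue bottle and tin look undisturbed, and the job was handed in at about 26 s of the 72 s allowed.

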